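Hold a pickup cartridge in the inspection hood

ROBOT

A 6-joint arm with a two-finger parallel gripper is mounted at the origin on the work surface. World frame = base frame: x ahead of the robot, y to its left, z up, the work surface at z = 0. Lengths are in m, angles in degrees, forces in N, time in s.
With the tool pointing down it reaches from about 0.4 to 0.825 m from the base axis. Payload 7 kg.
Tool frame: the origin (TCP) lies at the very end of the fingers, on their centre line; the grasp point (between the pads) lies tcp_to_grasp behind it (tcp_to_grasp is the distance from the TCP to the grasp point, in m); x points along the fingers, y is the direction in which the jaws open and shut, and the axes are right-handed (so a half turn about x gives the same grasp; the last joint's range is limited). The gripper opens to 88 mm and grips with 3 to 60 N. Pads are 19 mm wide; open, the fingers measure 130 mm over their backs; the gripper's body (78 mm by 193 mm) begins 47 mm behind the grasp point.
Start: joints at [-48.81, 20.546, 0.682, 0, -70.136, -16.507], TCP at [0.282, -0.613, 0.227] pointing down, gripper open.
Joint ranges: [-176.03, 176.03], [-82.01, 121.73], [-58.28, 71.71], [-173.87, 95.51], [-174.79, -0.11], [-173.66, 173.66]. Speed limits (degrees/s): [136.94, 136.94, 172.46, 180, 180, 180].

INTERFACE

Orientations are given as [roll, pitch, yaw] about the fixed x, y, z axes, in that order (R = Rz(yaw) Ry(pitch) Rx(roll)).
In Python, from plant import * gives the robot as it stands. The module is installed in compiled form; this text tells all that it offers.
- The arm moves only by the shell command python3 -m pendant 'ROWS'. ROWS is JSON, a list of rows, each an object with "claw": the finger opening in mm, from 0 to 87.6; "linear": the shift along the tool's x, y, z in mm, a list of three; "twist": the turn about the tool's x in rad. In form: [{"claw": claw, "linear": [tx, ty, tz], "twist": twist}, ...]. A call has exactly 10 rows; each row shifts and turns the commanded pose from where the row before left it, along the tool's axes as they then stand; what a row does not reach is not made up. A row lasts 1/12 s, in which the tool goes at most 41.7 mm and 7.16 degrees, less where a joint would pass 70% of its speed; a pose out of reach is approached as far as the arm can. A call with a gripper value outside its range is refused whole. The fingers move at their own pace and stop on an object; the grip force is fixed at half the most. Time passes only in rows, so rows that do not move let the fingers close, or fill a call up. It gives the time, the measured TCP pose, the force and the opening at its end, in the units of the state.
- get_obs(): the state, without advancing time (a new reading comes with each control period).
- snapshot(name): name is "scene" or "top" or "wrist"; returns (picture, depth): 480x640x3 uint8, red, green, blue; 480x640 float32, m along the optical axis (not along the pixel's ray), 0 where there is no reading.
- camera_params(name): a dict with "fx", "fy", "cx", "cy" (pixels), "rvec" (rotation vector, rad) and "tvec" (3), from world to camera coordinates, as OpenCV has them. Camera axes: x right, y down, z forward; pixel columns grow to the right and rows downward; lengths in m; the calibration is good to about 2 mm. A picture is of the moment at which its call begins: read the wrist's pose just before it. camera_params takes no time and is no camera call; for the wrist camera it gives the pose at the moment of the call.
- close_job(): hands the job in, once; it reports no verdict.
Trained networks look in the newest picture that a camera, given by its name, has taken for a name from the list of things; names that differ only in an ending like _2 or _b are one class to them, and where a whole thing is asked for, a point or a joint stands for the part that bears it (a point fixed in the world has none). Each returns a list of dicts, best first, with "confidence" (0 to 1); they miss things now and then, are a little off and sometimes report something else, mostly with a low value. They report only what shows in the picture. A call takes as long as a camera call. They do not tell look-alikes from the thing itself.
- boxes_of(camera, target): "xy" ([column, row] in pixels, amid what is visible of it).
The state is a dict: "clock": time; "joint_pos": joint angles; "qvel": joint speeds; "tau": joint torques, N m; "tool_pos": TCP position; "orientation": TCP orientation; "force": force on the tool from outside, world axes, zero at the start; "moment": the same for the moment, N m; "opening": finger opening in m.
Only numpy, scipy, OpenCV 4.12 (cv2) and the standard library are available. Lean on these libraries where they do the work, as an engineer would, in place of code of your own. Each camera call takes 0.05 s, during which the arm holds its last target. There are 200 camera calls.

TASK

Take the flat cartridge carrier (the one with the block-shaped head) out of the rack by its head and lower its blade gently through the slot in the top of the inspection hood, never pushing the carrier against the hood with more than about 20 N. Stop when the black cartridge at the blade's end is level with the middle of the hood's side windows, its head still clear above the hood, and finish while holding it there upright and still, without letting go. Leave the round-headed rod in the rack and the vice, the jar and the screwdriver where they are.

Things in the scene. Friction and masses are not known exactly. Their poses are not given: they have to be found in the camera images.
- carrier: Loose aluminium cartridge carrier, 0.08-0.17 kg, upright, head resting on the rack plate, blade hanging in either rack slot. Origin: centre of the head's underside; z up. Head 18 (x) by 40 (y) mm, z 0 to 45. Blade 8 (x) by 30 (y) mm, z 0 down to -70, a black pickup cartridge (18 wide, 20 high) flush in its lower end. Symmetric: a half turn about z is as good.
- cartridge (a point): Reference point in the middle of the black cartridge near the blade's lower end, on the carrier's axis 60 mm below the underside of its head (10 mm above the blade's tip). Axes as the carrier's.
- rack: Fixed rack: grey painted metal plate 70 (x) by 190 (y) by 6 mm, top 90 mm above the table, on two end walls. Two through slots 12 (x) by 34 (y) mm centred at y = -45 and +45 mm: one holds the carrier, the other the calibration rod. Origin on the table under the plate's centre, z up. Stands left or right, turned up to 0.4 rad.
- hood: Fixed hollow aluminium box 100 by 100 mm, top 100 mm above the table, base 160 (x) by 130 (y) by 8 mm. Origin on the table under its centre, z up. Slot in its 8 mm top plate (slot). Open windows 60 wide, 36 high, centred 50 mm above the table, in the +x and -x walls. Black viewing barrel, 34 mm across, outside the -x window out to x = -130. On the rack's other side, turned up to 0.4 rad.
- slot (a point): Centre of the slot's mouth in the hood's top face, 100 mm above the table. Axes as the hood's: slot 10 mm across (x) and 32 mm long (y), 2 mm more than the blade each way, with 2 mm chamfers at the mouth.
- window (a point): Point inside the hood on the slot's axis, level with the middle of the windows, 50 mm below the slot's mouth. Axes as the hood's.
- cal_rod: Calibration rod, loose, hanging in the other slot of the rack: round aluminium head 28 mm across and 28 mm high, round rod 9 mm across and 68 mm long below. Origin: centre of the underside of the head. To be left alone.
- vice: Small round perforated aluminium vice with a thumbscrew, loose, 80 mm across its foot and 32 mm high. Origin: centre of the underside. To be left alone.
- jar: Small amber glass jar with a black cap, loose, 40 mm across, about 45 mm high. Origin: centre of the underside. To be left alone.
- driver: Screwdriver lying on the table, loose, 160 mm long. To be left alone.
Not all that is in view belongs to the job. What is shaped like the carrier but pink is not meant. Leave any brown look-alike of the hood alone.

How it is judged (in metres and radians):
On the way, in this order (a step that is already met when the one before it is completed fails the run):
1. the carrier is lifted clear of the rack (blade tip above the rack's plate) (height (world z) of cartridge above 0.105 m), for 0.1 s.
2. the cartridge has passed down through the slot into the hood (x of cartridge in the frame of hood between -0.006 and 0.006 m and y of cartridge in the frame of hood between -0.006 and 0.006 m and height (world z) of cartridge below 0.085 m), for 0.1 s.
At the end, for the whole second after the job is handed in: Still gripped, blade through the slot; cartridge middle within 7 mm of window mid-height and 6 mm of the slot axis, tilt < 0.1 rad, in line within 0.15 rad, under 10 mm/s, under 10 N on the hood; vice and jar moved under 20 mm, rod and screwdriver under 30 mm (x of cartridge in the frame of hood between -0.006 and 0.006 m and y of cartridge in the frame of hood between -0.006 and 0.006 m and z of cartridge in the frame of window between -0.007 and 0.007 m and angle between carrier's own z axis and vertical below 0.1 rad and angle between the y axis of carrier and the y axis of hood, either way round below 0.15 rad and contact force between the fingers and carrier above 2 N and contact force between carrier and hood below 10 N and linear speed of carrier below 0.01 m/s and distance of each of cal_rod, driver from where it was at the start of the episode below 0.03 m and distance of each of vice, jar from where it was at the start of the episode below 0.02 m); the arm keeps its last pose, push and grip.
It fails at once if the carrier is pushed against the hood with more than 20 N (contact force between carrier and hood above 20 N).
It fails at once if the calibration rod, vice, jar or screwdriver is disturbed (vice and jar 20 mm, rod and screwdriver 30 mm) (distance of any of cal_rod, driver from where it was at the start of the episode above 0.03 m or distance of any of vice, jar from where it was at the start of the episode above 0.02 m).
It also fails if it takes over 45 s, if anything falls off the work surface, if the arm or the gripper's body presses on something with over 40 N, if the wrist force passes 120 N, or if a joint passes its speed limit or range.

## Working session

There is one attempt and no reset: what is moved stays moved. The work goes in short steps, Python scripts to look and compute and a shell command to move; the robot and the scene stay as the last step left them, time stands still between calls to the robot, and variables do not carry over. Pictures are saved under pics/ and viewed, about 8 in all and at most 12, crops included, and the job is handed in when it is done.

```bash
mkdir -p pics; cat > h.py <<'E'
from plant import *
import numpy as np, cv2
def save(cam,name):
    im,d=snapshot(cam); cv2.imwrite(f'pics/{name}.png',im[:,:,::-1]); return im,d
def cam(name):
    p=camera_params(name); R=cv2.Rodrigues(np.array(p['rvec'],float))[0]; return p,R,np.array(p['tvec'],float).ravel()
def cloud(name,d):
    p,R,t=cam(name); v,u=np.mgrid[0:480,0:640]
    P=np.stack([(u-p['cx'])/p['fx']*d,(v-p['cy'])/p['fy']*d,d],-1)
    W=(P-t)@R; W[d<=0]=np.nan; return W
def ray(name,uv,z):
    p,R,t=cam(name); c=-R.T@t
    r=R.T@np.array([(uv[0]-p['cx'])/p['fx'],(uv[1]-p['cy'])/p['fy'],1.]); return c+r*(z-c[2])/r[2]
def proj(name,X):
    p,R,t=cam(name); c=R@np.array(X,float)+t; return [p['fx']*c[0]/c[2]+p['cx'],p['fy']*c[1]/c[2]+p['cy']]
E
python3 - <<'E'
from h import *
np.set_printoptions(precision=4,suppress=True)
o=get_obs();print({k:np.round(o[k],4) for k in('clock','tool_pos','orientation','force','opening')})
im,d=save('top','top'); W=cloud('top',d); np.save('top.npy',W)
im2,_=save('scene','scene')
cv2.imwrite('pics/both.png',cv2.resize(np.vstack([im,im2])[:,:,::-1],(400,600)) )
for n in['carrier','rack','hood','cal_rod','vice','jar','driver']:
    for b in boxes_of('top',n):
        u,v=map(int,b['xy']); print(n,b['confidence'],u,v,W[v,u])
print(tcp_to_grasp)
E
```

```text
{'clock': np.float64(0.0), 'tool_pos': array([ 0.2817, -0.6129,  0.2256]), 'orientation': array([ 94.5758,  89.9049, 119.2552]), 'force': array([-0.2485,  0.6747, -0.1583]), 'opening': np.float64(0.0878)}
carrier 0.57 179 302 [0.4747 0.2709 0.1182]
carrier 0.54 178 250 [0.5944 0.2735 0.1419]
rack 0.96 201 259 [0.5776 0.2289 0.0923]
rack 0.28 209 258 [0.5791 0.2052 0.1206]
hood 0.71 382 287 [ 0.5237 -0.2035  0.0997]
hood 0.62 448 194 [ 0.7516 -0.3579  0.0973]
hood 0.39 256 166 [0.8195 0.1123 0.0287]
cal_rod 0.69 385 285 [ 0.5286 -0.2106  0.0991]
vice 0.81 298 315 [nan nan nan]
vice 0.61 385 283 [ 0.5349 -0.2219  0.0111]
jar 0.53 307 217 [ 0.6921 -0.0204  0.0442]
driver 0.56 255 168 [0.8147 0.1148 0.027 ]
0.0188
```

View pics/top.png

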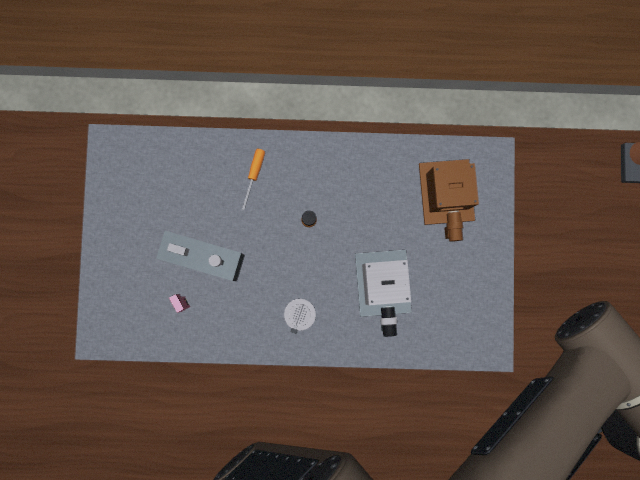

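View pics/scene.png

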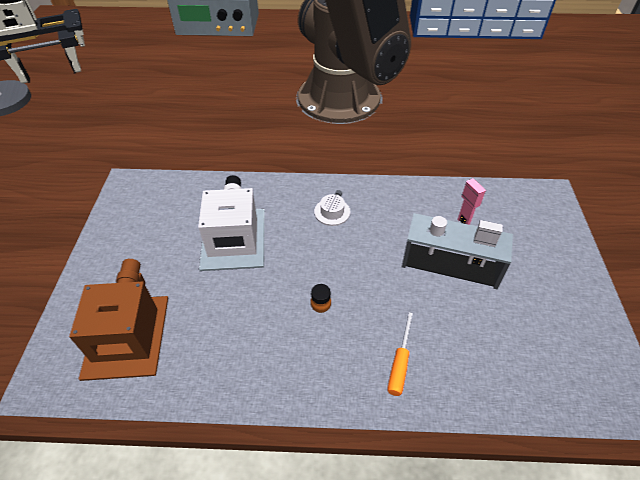

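Top view: the carrier's block head is at (177,249), the rod at (215,261), the metal hood at (388,283). The brown hood at (455,190) and the pink look-alike at (179,302) are decoys.

```bash
python3 - <<'E'
from h import *
from scipy.spatial.transform import Rotation as Ro
np.set_printoptions(precision=4,suppress=True)
W=np.load('top.npy'); im=cv2.imread('pics/top.png')
def sel(u0,u1,v0,v1,z0,z1):
    S=W[v0:v1,u0:u1].reshape(-1,3); return S[(S[:,2]>z0)&(S[:,2]<z1)]
for n,a in dict(rack=(150,250,225,290,.08,.1),head=(160,192,238,262,.125,.15),rod=(203,226,252,270,.105,.13),hood=(360,412,258,308,.092,.11)).items():
    S=sel(*a); r=cv2.minAreaRect(S[:,:2].astype(np.float32)*1000); print(n,len(S),S.mean(0),S[:,2].max(),np.array(r[0]),r[1],r[2])
g=im[275:292,375:402].max(2); v,u=np.where(g<70); print('slot px',u.mean()+375,v.mean()+275,len(u)); print(ray('top',(u.mean()+375,v.mean()+275),.1))
P=np.array([ray('top',(a+375,b+275),.1)[:2] for a,b in zip(u,v)]); print(cv2.minAreaRect((P*1000).astype(np.float32)))
# bright head top
o=get_obs();R=Ro.from_euler('xyz',o['orientation'],degrees=True).as_matrix();print(R)
p,Rc,t=cam('wrist');print('wristcam pos',-Rc.T@t,'in tool',R.T@(-Rc.T@t-o['tool_pos']), 'axes in tool',(R.T@Rc.T))
E
```

```text
rack 2045 [0.5863 0.2341 0.091 ] 0.09988761735631485 [586.7563 235.9665] (190.51736450195312, 69.92089080810547) 75.41704559326172
head 146 [0.5974 0.2786 0.1359] 0.14220327485192863 [597.574  278.8909] (41.42302322387695, 18.458837509155273) 75.03829956054688
rod 115 [0.5744 0.1922 0.1187] 0.12691816279285617 [574.9411 192.5468] (26.45581817626953, 26.08993911743164) 66.02980041503906
hood 1728 [ 0.5358 -0.2167  0.1008] 0.10979324362686227 [ 535.8872 -217.129 ] (99.89073181152344, 101.22477722167969) 6.212003707885742
slot px 387.5 282.25 36
[ 0.5353 -0.2162  0.1   ]
((535.4989624023438, -216.148193359375), (6.792367458343506, 26.812267303466797), 8.009567260742188)
[[-0.0001 -0.4176  0.9086]
 [ 0.0001  0.9086  0.4176]
 [-1.      0.0001 -0.    ]]
wristcam pos [ 0.2165 -0.6428  0.3842] in tool [-0.1577  0.0005 -0.0717] axes in tool [[-0.0002 -0.268   0.9634]
 [ 1.      0.0009  0.0005]
 [-0.001   0.9634  0.268 ]]
```

```bash
r='{"claw":80,"linear":[0,28.2,27.5],"twist":0}'
python3 -m pendant '[{"claw":80,"linear":[0,28.2,27.5],"twist":0},{"claw":80,"linear":[0,28.2,27.5],"twist":0},{"claw":80,"linear":[0,28.2,27.5],"twist":0},{"claw":80,"linear":[0,28.2,27.5],"twist":0},{"claw":80,"linear":[0,28.2,27.5],"twist":0},{"claw":80,"linear":[0,28.2,27.5],"twist":0},{"claw":80,"linear":[0,28.2,27.5],"twist":0},{"claw":80,"linear":[0,28.2,27.5],"twist":0},{"claw":80,"linear":[0,28.2,27.5],"twist":0},{"claw":80,"linear":[0,28.2,27.5],"twist":0}]'
python3 -m pendant '[{"claw":80,"linear":[0,28.2,27.5],"twist":0},{"claw":80,"linear":[0,28.2,27.5],"twist":0},{"claw":80,"linear":[0,28.2,27.5],"twist":0},{"claw":80,"linear":[0,28.2,27.5],"twist":0},{"claw":80,"linear":[0,28.2,27.5],"twist":0},{"claw":80,"linear":[0,28.2,27.5],"twist":0},{"claw":80,"linear":[0,28.2,27.5],"twist":0},{"claw":80,"linear":[0,28.2,27.5],"twist":0},{"claw":80,"linear":[0,28.2,27.5],"twist":0},{"claw":80,"linear":[0,28.2,27.5],"twist":0}]'
python3 -m pendant '[{"claw":80,"linear":[0,0,0],"twist":-0.11},{"claw":80,"linear":[0,0,0],"twist":-0.11},{"claw":80,"linear":[0,0,0],"twist":-0.11},{"claw":80,"linear":[0,0,0],"twist":-0.11},{"claw":80,"linear":[0,0,0],"twist":-0.11},{"claw":80,"linear":[0,0,0],"twist":-0.11},{"claw":80,"linear":[0,0,0],"twist":-0.11},{"claw":80,"linear":[0,0,0],"twist":-0.11},{"claw":80,"linear":[0,0,0],"twist":0},{"claw":80,"linear":[0,0,0],"twist":0}]'
cat >> h.py <<'E'
from scipy.spatial.transform import Rotation as Ro
def to(x,y,z,jaw):
    "remaining tool-frame shift mm and twist rad (jaw angle deg, mod 180)"
    o=get_obs(); R=Ro.from_euler('xyz',o['orientation'],degrees=True).as_matrix()
    a=np.degrees(np.arctan2(R[1,1],R[0,1])); e=(jaw-a+90)%180-90
    print('t',round(o['clock'],2),'pos',np.round(o['tool_pos'],4),'jaw',round(a,2),'down',np.round(R[:,0],3),'F',np.round(o['force'],2),'open',round(o['opening'],4))
    print('shift mm',np.round(R.T@(np.array([x,y,z])-o['tool_pos'])*1000,1),'twist',round(-np.radians(e),4))
E
python3 -c "
from h import *
to(.5976,.279,.226,165.2)"
```

```text
clock: 1.28
tool_pos: [0.4142, -0.2405, 0.227]
orientation: [-34.6, 89.9, -9.9]
force: [0.7, -0.4, -0.0]
opening: 0.08
clock: 2.12
tool_pos: [0.5463, 0.1309, 0.2269]
orientation: [5.7, 90.0, 30.4]
force: [0.2, 0.1, -0.7]
opening: 0.0803
clock: 2.95
tool_pos: [0.5461, 0.1288, 0.2267]
orientation: [-36.8, 90.0, 38.1]
force: [-0.3, -0.6, 0.4]
opening: 0.0802
t 2.95 pos [0.5461 0.1288 0.2267] jaw 164.91 down [ 0.  0. -1.] F [-0.34 -0.56  0.44] open 0.0802
shift mm [  0.7 -10.7 158.4] twist -0.0051
```

```bash

python3 -m pendant '[{"claw":60,"linear":[0,-2,32],"twist":0},{"claw":60,"linear":[0,-2,32],"twist":0},{"claw":60,"linear":[0,-2,32],"twist":0},{"claw":60,"linear":[0,-2,32],"twist":0},{"claw":60,"linear":[0,-2.7,30],"twist":0},{"claw":60,"linear":[0,0,0],"twist":0},{"claw":60,"linear":[0,0,0],"twist":0},{"claw":60,"linear":[0,0,0],"twist":0},{"claw":60,"linear":[0,0,0],"twist":0},{"claw":60,"linear":[0,0,0],"twist":0}]'
python3 - <<'E'
from h import *
im,d=save('wrist','w1'); W=cloud('wrist',d); np.save('w1.npy',W)
S=W.reshape(-1,3); 
for z0,z1 in((.128,.145),(.082,.1)):
    T=S[(S[:,2]>z0)&(S[:,2]<z1)&(abs(S[:,0]-.59)<.13)&(abs(S[:,1]-.25)<.2)]; 
    r=cv2.minAreaRect((T[:,:2]*1000).astype(np.float32)); print(len(T),T.mean(0),r)
print(boxes_of('wrist','carrier'))
to(.5976,.279,.226,165.2)
E
```

```text
clock: 3.78
tool_pos: [0.5969, 0.2779, 0.227]
orientation: [-38.4, 90.0, 36.7]
force: [1.0, -0.4, 0.1]
opening: 0.0601
1522 [0.59543367 0.27882477 0.13443845] ((595.7879028320312, 279.762451171875), (40.26554870605469, 17.85271453857422), 75.6610107421875)
20507 [0.57981309 0.22706534 0.08958708] ((540.2833251953125, 248.01768493652344), (190.21873474121094, 162.3557891845703), 75.42627716064453)
[{'xy': [314.4, 238.1], 'confidence': 0.93}, {'xy': [470.1, 182.5], 'confidence': 0.71}, {'xy': [42.5, 95.2], 'confidence': 0.17}]
t 3.88 pos [0.597  0.278  0.2271] jaw 165.03 down [ 0.001  0.    -1.   ] F [-0.3   0.86  0.11] open 0.0602
shift mm [ 1.1 -0.3  1.1] twist -0.003
```

View pics/w1.png

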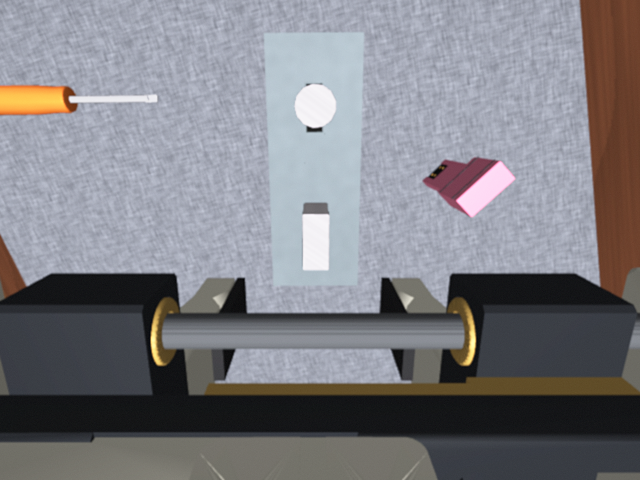

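The wrist view shows the carrier head centred between the fingers at (315,238), with the rod at (315,105) clear of them. I'll descend now.

```bash

python3 -m pendant '[{"claw":60,"linear":[20,1.4,1.2],"twist":-0.01},{"claw":60,"linear":[20,0,0],"twist":0},{"claw":60,"linear":[20,0,0],"twist":0},{"claw":60,"linear":[20,0,0],"twist":0},{"claw":60,"linear":[20,0,0],"twist":0},{"claw":60,"linear":[15,0,0],"twist":0},{"claw":60,"linear":[11,0,0],"twist":0},{"claw":60,"linear":[0,0,0],"twist":0},{"claw":60,"linear":[0,0,0],"twist":0},{"claw":60,"linear":[0,0,0],"twist":0}]'
python3 -m pendant '[{"claw":10,"linear":[0,0,0],"twist":0},{"claw":10,"linear":[0,0,0],"twist":0},{"claw":10,"linear":[0,0,0],"twist":0},{"claw":10,"linear":[0,0,0],"twist":0},{"claw":10,"linear":[0,0,0],"twist":0},{"claw":10,"linear":[0,0,0],"twist":0},{"claw":10,"linear":[0,0,0],"twist":0},{"claw":10,"linear":[0,0,0],"twist":0},{"claw":10,"linear":[0,0,0],"twist":0},{"claw":10,"linear":[0,0,0],"twist":0}]'
python3 - <<'E'
from h import *
to(.596,.2795,.100,165.6)
E
```

```text
clock: 4.72
tool_pos: [0.5967, 0.2806, 0.1018]
orientation: [-46.7, 89.9, 28.9]
force: [-0.5, -0.8, 1.0]
opening: 0.06
clock: 5.55
tool_pos: [0.596, 0.2803, 0.1006]
orientation: [147.4, 90.0, -137.0]
force: [-0.1, 0.4, 1.4]
opening: 0.018
t 5.55 pos [0.596  0.2803 0.1006] jaw 165.68 down [-0. -0. -1.] F [-0.08  0.37  1.41] open 0.018
shift mm [ 0.6 -0.2 -0.7] twist 0.0014
```

```bash

python3 -m pendant '[{"claw":10,"linear":[-6,0,0],"twist":0},{"claw":10,"linear":[-12,0,0],"twist":0},{"claw":10,"linear":[-14,0,0],"twist":0},{"claw":10,"linear":[-15,0,0],"twist":0},{"claw":10,"linear":[-15,0,0],"twist":0},{"claw":10,"linear":[-15,0,0],"twist":0},{"claw":10,"linear":[-15,0,0],"twist":0},{"claw":10,"linear":[-15,0,0],"twist":0},{"claw":10,"linear":[-12,0,0],"twist":0},{"claw":10,"linear":[-6,0,0],"twist":0}]'
python3 - <<'E'
from h import *
save('scene','s2')
to(.5355,-.216,.225,186.7)
E
```

```text
clock: 6.38
tool_pos: [0.5967, 0.2806, 0.2285]
orientation: [-42.5, 89.8, 33.2]
force: [0.9, 0.8, -1.1]
opening: 0.0176
t 6.43 pos [0.5969 0.2807 0.2288] jaw 165.69 down [ 0.003  0.002 -1.   ] F [-0.31  0.96  0.57] open 0.0178
shift mm [   2.5  -63.3 -496.5] twist -0.3667
```

```bash

python3 -m pendant '[{"claw":10,"linear":[0,-2,-14],"twist":0},{"claw":10,"linear":[0,-4,-28],"twist":0},{"claw":10,"linear":[0,-4,-30],"twist":0},{"claw":10,"linear":[0,-4,-30],"twist":0},{"claw":10,"linear":[0,-4,-30],"twist":0},{"claw":10,"linear":[0,-4,-30],"twist":0},{"claw":10,"linear":[0,-4,-30],"twist":0},{"claw":10,"linear":[0,-4,-30],"twist":0},{"claw":10,"linear":[0,-4,-30],"twist":0},{"claw":10,"linear":[0,-4,-30],"twist":0}]'
python3 -m pendant '[{"claw":10,"linear":[0,-4,-30],"twist":0},{"claw":10,"linear":[0,-4,-30],"twist":0},{"claw":10,"linear":[0,-4,-30],"twist":0},{"claw":10,"linear":[0,-4,-30],"twist":0},{"claw":10,"linear":[0,-4,-30],"twist":0},{"claw":10,"linear":[0,-4,-30],"twist":0},{"claw":10,"linear":[0,-4,-30],"twist":0},{"claw":10,"linear":[0,-4,-30],"twist":0},{"claw":10,"linear":[0,-4,-24],"twist":0},{"claw":10,"linear":[0,-4,-12],"twist":0}]'
python3 -m pendant '[{"claw":10,"linear":[0,0,0],"twist":-0.03},{"claw":10,"linear":[0,0,0],"twist":-0.07},{"claw":10,"linear":[0,0,0],"twist":-0.07},{"claw":10,"linear":[0,0,0],"twist":-0.07},{"claw":10,"linear":[0,0,0],"twist":-0.07},{"claw":10,"linear":[0,0,0],"twist":-0.057},{"claw":10,"linear":[0,0,0],"twist":0},{"claw":10,"linear":[0,0,0],"twist":0},{"claw":10,"linear":[0,0,0],"twist":0},{"claw":10,"linear":[0,0,0],"twist":0}]'
python3 - <<'E'
from h import *
to(.5355,-.216,.228,186.7)
im,d=save('wrist','w2'); W=cloud('wrist',d); np.save('w2.npy',W)
to(.5355,-.216,.228,186.7)
E
```

```text
clock: 7.27
tool_pos: [0.5618, -0.0042, 0.2248]
orientation: [112.7, 89.9, -171.7]
force: [1.8, 0.4, -0.7]
opening: 0.0178
clock: 8.1
tool_pos: [0.5318, -0.2822, 0.2246]
orientation: [95.1, 89.9, 170.7]
force: [-0.1, -0.0, -1.6]
opening: 0.018
clock: 8.93
tool_pos: [0.5334, -0.2796, 0.2253]
orientation: [67.2, 90.0, 163.8]
force: [-0.2, 0.7, -0.4]
opening: 0.0179
t 8.93 pos [ 0.5334 -0.2796  0.2253] jaw -173.37 down [-0.  0. -1.] F [-0.15  0.7  -0.4 ] open 0.0179
shift mm [-2.7 -9.5 62.9] twist -0.0012
t 8.98 pos [ 0.5334 -0.2796  0.2254] jaw -173.36 down [-0.  0. -1.] F [-0.55  0.32 -0.86] open 0.018
shift mm [-2.6 -9.4 62.9] twist -0.001
```

View pics/w2.png

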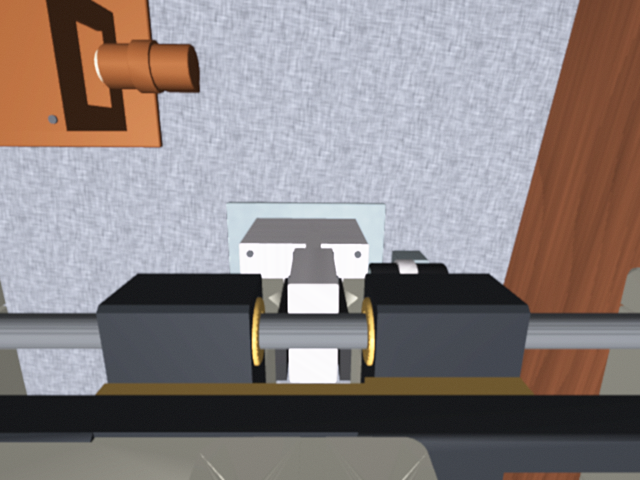

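The carrier hides the slot in this view: the head is at (313,325) and the hood's far edge at row 220. I'll back off another 70 mm to see it.

```bash

python3 -m pendant '[{"claw":10,"linear":[0,-2,-14],"twist":0},{"claw":10,"linear":[0,-3,-22],"twist":0},{"claw":10,"linear":[0,-3,-22],"twist":0},{"claw":10,"linear":[0,-2,-14],"twist":0},{"claw":10,"linear":[0,0,0],"twist":0},{"claw":10,"linear":[0,0,0],"twist":0},{"claw":10,"linear":[0,0,0],"twist":0},{"claw":10,"linear":[0,0,0],"twist":0},{"claw":10,"linear":[0,0,0],"twist":0},{"claw":10,"linear":[0,0,0],"twist":0}]'
python3 - <<'E'
from h import *
im,d=save('wrist','w3'); W=cloud('wrist',d); np.save('w3.npy',W)
o=get_obs(); R=Ro.from_euler('xyz',o['orientation'],degrees=True).as_matrix()
S=W.reshape(-1,3); T=(S-o['tool_pos'])@R*1000   # tool coords mm
k=(T[:,0]>-40)&(T[:,0]<90)&(abs(T[:,1])<9.5)&(T[:,2]>-45)&(T[:,2]<45)
Q=T[k]; 
for a in range(-40,90,5):
    q=Q[(Q[:,0]>=a)&(Q[:,0]<a+5)]
    if len(q)>5: print(a,len(q),'y',np.percentile(q[:,1],[1,50,99]).round(1),'z',np.percentile(q[:,2],[1,50,99]).round(1))
h=S[(S[:,2]>.094)&(S[:,2]<.107)&(abs(S[:,0]-.535)<.08)&(abs(S[:,1]+.216)<.08)]
print(len(h),cv2.minAreaRect((h[:,:2]*1000).astype(np.float32)),h[:,2].mean())
print('slot proj',proj('wrist',(.5355,-.216,.1)))
to(.5355,-.216,.228,186.7)
E
```

```text
clock: 9.82
tool_pos: [0.5519, -0.3495, 0.2259]
orientation: [-101.6, 90.0, -4.9]
force: [0.7, 0.5, -1.6]
opening: 0.018
-40 118 y [-9.1  0.   8.8] z [-19.4   3.6  17.4]
-35 3174 y [-8.9 -0.3  8.6] z [-20.5   4.8  19.1]
-30 267 y [-9.2  0.4  9.3] z [-20.7 -20.2  -9.2]
-25 206 y [-8.7 -0.   8.6] z [-20.7 -20.2 -19.6]
-20 207 y [-9.  -0.   8.5] z [-20.7 -20.3 -19.6]
-15 181 y [-8.8 -0.4  8.4] z [-20.7 -20.2 -19.6]
-10 168 y [-8.9 -0.2  8.6] z [-20.7 -20.2 -19.3]
-5 147 y [-8.8 -0.   8.5] z [-20.6 -20.2 -19.6]
0 143 y [-9.2 -0.   8.8] z [-20.7 -20.2 -19.4]
5 121 y [-9.1 -0.9  8.4] z [-20.7 -20.2 -19.3]
10 13 y [-7.2  1.4  8.1] z [-20.1 -20.  -19.9]
25 30 y [-4.1 -0.5  3.6] z [-15.5 -15.2 -14.9]
30 41 y [-4.2 -0.   3.6] z [-15.6 -15.3 -15. ]
35 40 y [-3.8 -0.5  3.7] z [-15.6 -15.2 -14.9]
40 38 y [-3.8 -0.   3.6] z [-15.5 -15.2 -14.9]
45 30 y [-3.9 -0.   3.3] z [-15.5 -15.2 -15. ]
50 35 y [-4.  -0.6  3.4] z [-15.6 -15.3 -14.8]
55 31 y [-4.1 -0.6  3.5] z [-15.7 -15.3 -14.9]
60 25 y [-4.  -0.   3.6] z [-15.5 -15.3 -15. ]
65 28 y [-3.7  0.3  3.6] z [-15.6 -15.2 -14.9]
70 22 y [-3.6 -0.3  3.7] z [-15.7 -15.3 -15. ]
75 23 y [-3.8 -0.7  3.1] z [-15.5 -15.2 -14.9]
80 8 y [-3.7  0.6  3.1] z [-15.3 -15.2 -15.1]
166 ((537.3602294921875, -221.55422973632812), (63.08734893798828, 19.624176025390625), 7.93942403793335) 0.0995235298962995
slot proj [np.float64(313.63481801077006), np.float64(379.5423658364018)]
t 9.87 pos [ 0.5519 -0.3495  0.2259] jaw -173.26 down [ 0. -0. -1.] F [-0.16 -0.32 -1.72] open 0.0181
shift mm [ -2.1   0.6 134.5] twist 0.0006
```

View pics/w3.png

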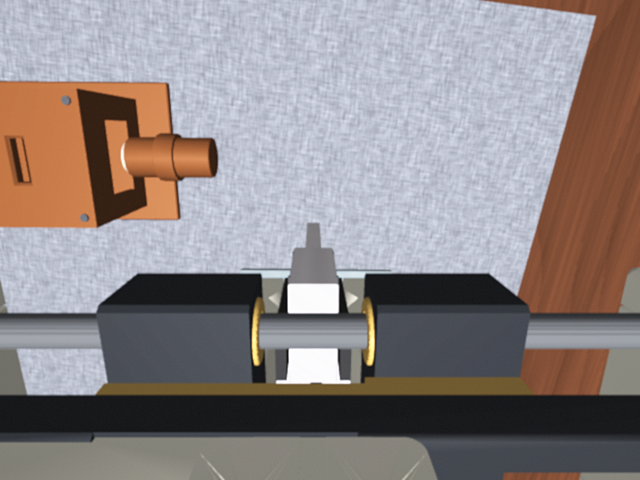

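I had the camera direction backwards: image "up" is tool -z. The carrier hangs true in the jaws, with its offset to the TCP about (-0.2, -0.25) mm. I'll cross to the other side of the hood and look again.

```bash

python3 -m pendant '[{"claw":10,"linear":[0,0,12],"twist":0},{"claw":10,"linear":[0,0,24],"twist":0},{"claw":10,"linear":[0,0,28],"twist":0},{"claw":10,"linear":[0,0,28],"twist":0},{"claw":10,"linear":[0,0,28],"twist":0},{"claw":10,"linear":[0,0,28],"twist":0},{"claw":10,"linear":[0,0,24],"twist":0},{"claw":10,"linear":[0,0,18],"twist":0},{"claw":10,"linear":[0,0,10],"twist":0},{"claw":10,"linear":[0,0,0],"twist":0}]'
python3 -m pendant '[{"claw":10,"linear":[0,0,0],"twist":0},{"claw":10,"linear":[0,0,0],"twist":0},{"claw":10,"linear":[0,0,0],"twist":0},{"claw":10,"linear":[0,0,0],"twist":0},{"claw":10,"linear":[0,0,0],"twist":0},{"claw":10,"linear":[0,0,0],"twist":0},{"claw":10,"linear":[0,0,0],"twist":0},{"claw":10,"linear":[0,0,0],"twist":0},{"claw":10,"linear":[0,0,0],"twist":0},{"claw":10,"linear":[0,0,0],"twist":0}]'
python3 - <<'E'
from h import *
im,d=save('wrist','w4'); W=cloud('wrist',d); np.save('w4.npy',W)
S=W.reshape(-1,3)
h=S[(S[:,2]>.094)&(S[:,2]<.107)&(abs(S[:,0]-.535)<.08)&(abs(S[:,1]+.216)<.08)]
print(len(h),cv2.minAreaRect((h[:,:2]*1000).astype(np.float32)),h[:,2].mean())
p=proj('wrist',(.5355,-.216,.1));print('slot proj',p)
u0,v0=map(int,p); g=im[v0-30:v0+30,u0-30:u0+30].max(2); v,u=np.where(g<90); print(len(u))
P=np.array([ray('wrist',(a+u0-30,b+v0-30),.1)[:2] for a,b in zip(u,v)]); print(P.mean(0),cv2.minAreaRect((P*1000).astype(np.float32)))
to(.5355,-.216,.228,186.7)
E
```

```text
clock: 10.7
tool_pos: [0.5283, -0.1493, 0.2261]
orientation: [-77.2, 89.9, 19.7]
force: [-0.3, -0.7, -0.7]
opening: 0.0179
clock: 11.53
tool_pos: [0.5285, -0.1514, 0.2256]
orientation: [161.9, 90.0, -101.4]
force: [-0.7, 0.2, -0.0]
opening: 0.0176
19303 ((534.116455078125, -216.64317321777344), (100.38077545166016, 100.42491149902344), 6.309490203857422) 0.09945884868603273
slot proj [np.float64(313.95622421961974), np.float64(140.2233236535013)]
484
[ 0.53397563 -0.21686775] ((533.7268676757812, -216.49314880371094), (7.89048433303833, 29.970989227294922), 6.691463470458984)
t 11.58 pos [ 0.5285 -0.1514  0.2256] jaw -173.3 down [-0. -0. -1.] F [-1.42 -0.57 -0.17] open 0.0179
shift mm [ -2.4   0.6 -65. ] twist 0.0001
```

View pics/w4.png

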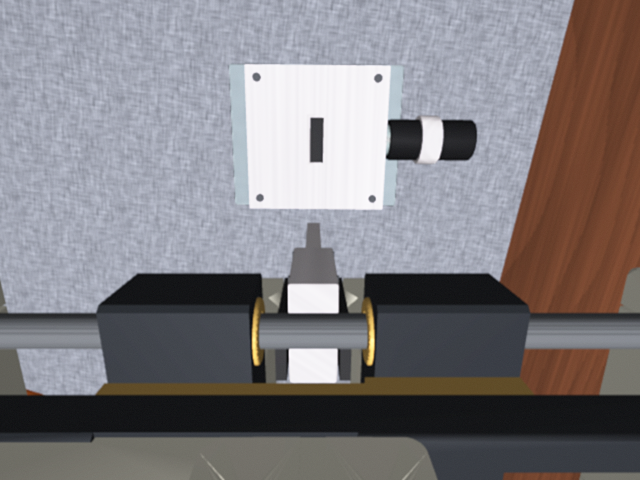

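Clear view: the slot is at (316,139), giving world (0.5340, -0.2166) and yaw 6.5°. I'll move above it.

```bash
python3 -c "
from h import *
to(.5338,-.2164,.188,186.5)"
python3 -m pendant '[{"claw":10,"linear":[0,1,-10],"twist":0.003},{"claw":10,"linear":[0,1.4,-20],"twist":0},{"claw":10,"linear":[0,0,-18],"twist":0},{"claw":10,"linear":[0,0,-12],"twist":0},{"claw":10,"linear":[0,0,-5.5],"twist":0},{"claw":10,"linear":[6,0,0],"twist":0},{"claw":10,"linear":[12,0,0],"twist":0},{"claw":10,"linear":[12,0,0],"twist":0},{"claw":10,"linear":[6,0,0],"twist":0},{"claw":10,"linear":[0,0,0],"twist":0}]'
python3 -m pendant '[{"claw":10,"linear":[0,0,0],"twist":0},{"claw":10,"linear":[0,0,0],"twist":0},{"claw":10,"linear":[0,0,0],"twist":0},{"claw":10,"linear":[0,0,0],"twist":0},{"claw":10,"linear":[0,0,0],"twist":0},{"claw":10,"linear":[0,0,0],"twist":0},{"claw":10,"linear":[0,0,0],"twist":0},{"claw":10,"linear":[0,0,0],"twist":0},{"claw":10,"linear":[0,0,0],"twist":0},{"claw":10,"linear":[0,0,0],"twist":0}]'
python3 - <<'E'
from h import *
im,d=save('scene','s3')
p=proj('scene',(.534,-.2166,.1)); u,v=map(int,p); print(u,v)
c=im[max(0,v-70):v+50,u-80:u+80]; cv2.imwrite('pics/s3c.png',cv2.resize(c[:,:,::-1],None,fx=5,fy=5,interpolation=cv2.INTER_CUBIC))
to(.5338,-.2164,.188,186.5)
E
```

```text
t 11.58 pos [ 0.5285 -0.1514  0.2256] jaw -173.3 down [-0. -0. -1.] F [-1.42 -0.57 -0.17] open 0.0179
shift mm [ 37.6   2.3 -65.2] twist 0.0036
clock: 12.42
tool_pos: [0.5326, -0.216, 0.1878]
orientation: [70.0, 89.8, 166.5]
force: [-0.9, 0.6, -0.5]
opening: 0.0181
clock: 13.25
tool_pos: [0.5336, -0.2167, 0.1895]
orientation: [84.2, 90.0, -179.3]
force: [-0.5, -0.7, -0.4]
opening: 0.0177
226 206
t 13.3 pos [ 0.5336 -0.2167  0.1896] jaw -173.47 down [ 0. -0. -1.] F [-0.97  0.08 -1.71] open 0.0179
shift mm [ 1.6 -0.2  0.3] twist 0.0005
```

View pics/s3c.png

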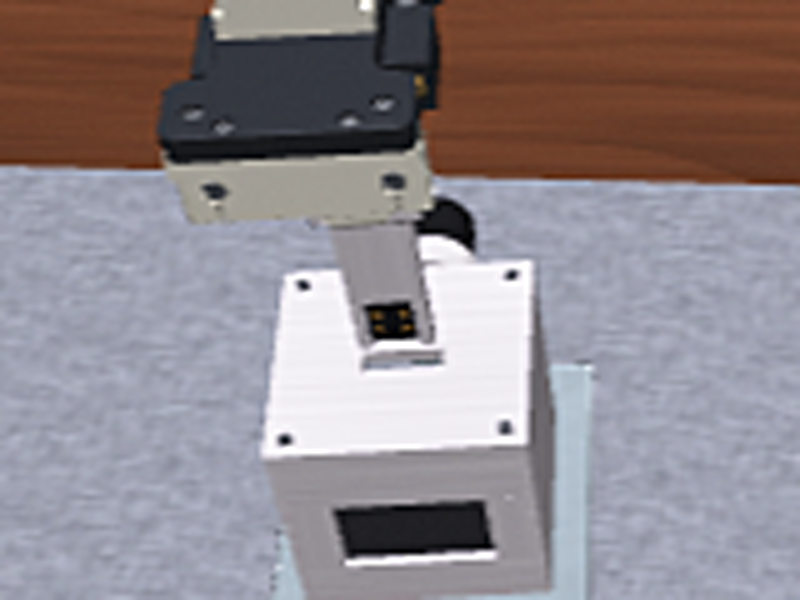

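The scene crop shows the blade tip just above the slot and centred along its length. I'll descend slowly and watch the force.

```bash

python3 -m pendant '[{"claw":10,"linear":[2,0,0],"twist":0},{"claw":10,"linear":[2,0,0],"twist":0},{"claw":10,"linear":[2,0,0],"twist":0},{"claw":10,"linear":[1.5,0,0],"twist":0},{"claw":10,"linear":[1.5,0,0],"twist":0},{"claw":10,"linear":[1,0,0],"twist":0},{"claw":10,"linear":[1,0,0],"twist":0},{"claw":10,"linear":[1,0,0],"twist":0},{"claw":10,"linear":[0,0,0],"twist":0},{"claw":10,"linear":[0,0,0],"twist":0}]'
python3 -c "
from h import *
to(.5338,-.2164,.1205,186.5)"
```

```text
clock: 14.13
tool_pos: [0.5336, -0.2167, 0.1775]
orientation: [101.1, 90.0, -162.4]
force: [-0.3, -0.7, -0.5]
opening: 0.0178
t 14.13 pos [ 0.5336 -0.2167  0.1775] jaw -173.47 down [-0. -0. -1.] F [-0.34 -0.69 -0.5 ] open 0.0178
shift mm [57.  -0.3  0.3] twist 0.0006
```

No contact yet, with the tip 2–3 mm into the mouth. I'll go through the chamfer next.

```bash

python3 -m pendant '[{"claw":10,"linear":[1,0,0],"twist":0},{"claw":10,"linear":[1,0,0],"twist":0},{"claw":10,"linear":[1,0,0],"twist":0},{"claw":10,"linear":[1,0,0],"twist":0},{"claw":10,"linear":[1,0,0],"twist":0},{"claw":10,"linear":[1,0,0],"twist":0},{"claw":10,"linear":[1,0,0],"twist":0},{"claw":10,"linear":[1,0,0],"twist":0},{"claw":10,"linear":[0,0,0],"twist":0},{"claw":10,"linear":[0,0,0],"twist":0}]'
python3 -c "
from h import *
to(.5338,-.2164,.1205,186.5)"
```

```text
clock: 14.97
tool_pos: [0.5336, -0.2167, 0.1695]
orientation: [79.4, 90.0, 176.0]
force: [0.1, -0.5, 0.0]
opening: 0.0177
t 14.97 pos [ 0.5336 -0.2167  0.1695] jaw -173.47 down [-0.  0. -1.] F [ 0.09 -0.51  0.03] open 0.0177
shift mm [49.  -0.3  0.3] twist 0.0005
```

```bash

python3 -m pendant '[{"claw":10,"linear":[2,0,0],"twist":0},{"claw":10,"linear":[3,0,0],"twist":0},{"claw":10,"linear":[3,0,0],"twist":0},{"claw":10,"linear":[3,0,0],"twist":0},{"claw":10,"linear":[3,0,0],"twist":0},{"claw":10,"linear":[3,0,0],"twist":0},{"claw":10,"linear":[3,0,0],"twist":0},{"claw":10,"linear":[3,0,0],"twist":0},{"claw":10,"linear":[2,0,0],"twist":0},{"claw":10,"linear":[1,0,0],"twist":0}]'
python3 -c "
from h import *
to(.5338,-.2164,.1205,186.5)"
```

```text
clock: 15.8
tool_pos: [0.5334, -0.2167, 0.1431]
orientation: [73.9, 90.0, 170.4]
force: [1.0, 0.2, -1.8]
opening: 0.0178
t 15.8 pos [ 0.5334 -0.2167  0.1431] jaw -173.47 down [-0.001  0.    -1.   ] F [ 1.04  0.21 -1.76] open 0.0178
shift mm [22.6 -0.4  0.2] twist 0.0005
```

```bash

python3 -m pendant '[{"claw":10,"linear":[2,0,0],"twist":0},{"claw":10,"linear":[3,0,0],"twist":0},{"claw":10,"linear":[3,0,0],"twist":0},{"claw":10,"linear":[3,0,0],"twist":0},{"claw":10,"linear":[3,0,0],"twist":0},{"claw":10,"linear":[3,0,0],"twist":0},{"claw":10,"linear":[2.5,0,0],"twist":0},{"claw":10,"linear":[2,0,0],"twist":0},{"claw":10,"linear":[0,0,0],"twist":0},{"claw":10,"linear":[0,0,0],"twist":0}]'
python3 -m pendant '[{"claw":10,"linear":[0,0,0],"twist":0},{"claw":10,"linear":[0,0,0],"twist":0},{"claw":10,"linear":[0,0,0],"twist":0},{"claw":10,"linear":[0,0,0],"twist":0},{"claw":10,"linear":[0,0,0],"twist":0},{"claw":10,"linear":[0,0,0],"twist":0},{"claw":10,"linear":[0,0,0],"twist":0},{"claw":10,"linear":[0,0,0],"twist":0},{"claw":10,"linear":[0,0,0],"twist":0},{"claw":10,"linear":[0,0,0],"twist":0}]'
python3 - <<'E'
from h import *
im,d=save('scene','s4')
c=im[136:256,146:306]; cv2.imwrite('pics/s4c.png',cv2.resize(c[:,:,::-1],None,fx=5,fy=5,interpolation=cv2.INTER_CUBIC))
im,d=save('wrist','w5'); W=cloud('wrist',d)
o=get_obs(); R=Ro.from_euler('xyz',o['orientation'],degrees=True).as_matrix()
T=(W.reshape(-1,3)-o['tool_pos'])@R*1000
Q=T[(abs(T[:,1])<9.5)&(T[:,2]>-21.5)&(T[:,2]<-18.5)&(T[:,0]>-40)&(T[:,0]<25)]; print('head front face x',np.percentile(Q[:,0],[1,99]),'z',np.median(Q[:,2]))
Q=T[(abs(T[:,1])<8)&(T[:,2]>-15)&(T[:,2]<15)&(T[:,0]<-30)&(T[:,0]>-50)]; print('head top x',np.median(Q[:,0]))
to(.5338,-.2164,.1205,186.5)
E
```

```text
clock: 16.63
tool_pos: [0.5336, -0.2167, 0.122]
orientation: [89.6, 90.0, -173.8]
force: [0.1, 0.4, -0.7]
opening: 0.0175
clock: 17.47
tool_pos: [0.5336, -0.2167, 0.1221]
orientation: [64.5, 90.0, 161.0]
force: [0.0, 0.8, -1.2]
opening: 0.0177
head front face x [-34.64320584  23.25528993] z -20.171351344779165
head top x -33.9734544132818
t 17.57 pos [ 0.5336 -0.2167  0.1221] jaw -173.47 down [-0.  0. -1.] F [-0.07  0.51 -0.4 ] open 0.0175
shift mm [ 1.6 -0.2  0.3] twist 0.0006
```

View pics/s4c.png

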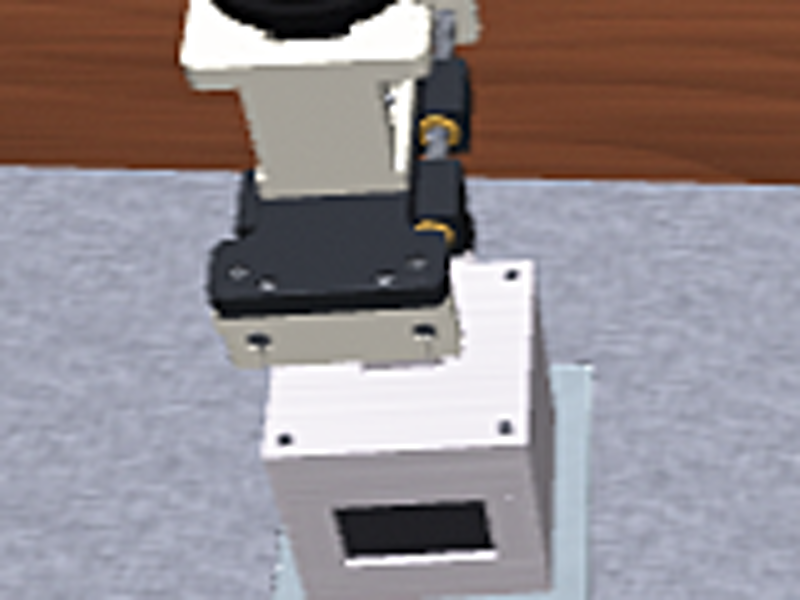

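The head top is at TCP+34 mm, so the cartridge is at about z = 0.051. I'll lower it 1 mm, let it settle and hand in.

```bash

python3 -m pendant '[{"claw":10,"linear":[0.5,0,0],"twist":0},{"claw":10,"linear":[0.5,0,0],"twist":0},{"claw":10,"linear":[0,0,0],"twist":0},{"claw":10,"linear":[0,0,0],"twist":0},{"claw":10,"linear":[0,0,0],"twist":0},{"claw":10,"linear":[0,0,0],"twist":0},{"claw":10,"linear":[0,0,0],"twist":0},{"claw":10,"linear":[0,0,0],"twist":0},{"claw":10,"linear":[0,0,0],"twist":0},{"claw":10,"linear":[0,0,0],"twist":0}]'
python3 -c "
from h import *
to(.5338,-.2164,.121,186.5); close_job()"
```

```text
clock: 18.4
tool_pos: [0.5336, -0.2167, 0.1211]
orientation: [-91.6, 90.0, 5.0]
force: [1.0, 0.5, -0.1]
opening: 0.0175
t 18.4 pos [ 0.5336 -0.2167  0.1211] jaw -173.47 down [ 0.  0. -1.] F [ 1.01  0.51 -0.11] open 0.0175
shift mm [ 0.1 -0.2  0.3] twist 0.0005
the job is handed in; nothing more can be done
```

I took the carrier out of the rack by its head, lowered its blade through the slot in the aluminium hood, and handed the job in at 18.4 s with the gripper still holding it. The hand-in reports no verdict.

| Last check | Reading |
|---|---|
| Cartridge height | About 0.050 m, level with the middle of the windows (computed; the blade end is hidden inside the hood) |
| Offset from the measured slot axis | About 0.5 mm or less |
| Tool direction | Straight down |
| Jaw line against the slot | Within 0.1° of the measured slot direction |
| Wrist force | 2 N or less at every reading during insertion, about sensor noise |
| Finger opening on the head | 17.5 mm, so still gripped |

- **Disagreement:** the top camera and the wrist camera placed the slot about 1.5 mm apart. I used the wrist camera's value, and the blade went in without contact.
- **Wrong turn:** on the way I first looked for the slot from the wrong side of the hood. I moved to the other side with the carrier raised, and nothing was touched.
- **Not re-measured:** I did not check the vice, jar, screwdriver and rod positions at the end. The arm passed above them and I saw no sign of contact.

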